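# Clamp the plaster foot and hold the toe board at its mark

### The job

Wind the handwheel clockwise until the heel pad has pushed the plaster foot model up against the toe stop and it is clamped firmly between the two. Then swing the hinged toe board up until it lies at the angle marked by the rider on the gauge arc, and finish still holding it there, since it drops if let go. The model must stay clamped, and leave the rider and the other things on the bench alone.

Things in the scene. Friction and masses are not known exactly. Their poses are not given: they have to be found in the camera images.
- fixture: Blue plaster-splashed clamping fixture fixed on the bench: base 160 mm (its x) by 490 mm (its y), 20 mm high. Origin on the bench; base reaches from y=-300 to +190 mm. From -y to +y: handwheel, heel pad, foot model, toe stop, toe board. 'Fixture' offsets below are in its frame (mm).
- wheel (a joint): Angle (rad) of the level 134 mm steel handwheel. Grows clockwise seen from above; each rad drives the heel pad 10 mm to +y. Starts at 0 to 3, limits -0.2 and 8. At 0 the knob is on the fixture's +x side of the axis and the pad face at fixture y=-140 mm. Stays where left: friction 0.12 N m, up to twice that while pushing the model. Rim top at z=108 mm.
- wheel_axis (a point): Point on the handwheel's vertical axis at the height of the crank knob's middle (fixture 0, -235, 135 mm).
- knob_mid (a point): Middle of the upright black crank knob on the wheel, 52 mm from the axis: 23 mm in diameter, 50 mm tall (z=110 to 160 mm), spins freely on its own pin, so a gripper can hold it and carry it round without turning.
- heel_pad: Sliding steel pad plate, 90 mm wide (x) and 70 mm high, driven by the handwheel along the fixture's +y. Origin: bottom middle of the face that meets the heel, 20 mm above the bench. Its axes are those of the fixture.
- model: Loose white plaster model of a child's foot, 1.1 kg (may vary by a third), 165 mm long, 69 wide, 120 high, standing on the fixture base (z=20 mm). Origin under its middle; +y to the toes: rounded toe end at y=+82.5 mm, rounded heel end at y=-82.5. Starts 3 to 14 mm short of the toe stop. Not to be grasped; the pad pushes it.
- toe_stop: Fixed upright steel plate 80 mm wide, 50 mm high, that the toes come up against. Origin: bottom middle of the face that meets the toes (fixture 0, 85, 20 mm). With the toes on it, the heel end is at fixture y=-80 mm.
- toe_board: Hinged plywood board 100 by 105 by 8 mm, 0.45 kg (may vary by a third). Origin on the hinge axis (fixture 0, 115, 75), which runs along the fixture's x. Its y axis points from hinge to grip bar. At rest level, to fixture +y; its rise is the angle of its y axis above level, 0 to 1.25 rad. Swings freely, falls back if let go (2 to 4 N at the bar).
- bar_mid (a point): Middle of the round steel grip bar of the toe board, 12 mm in diameter, 160 mm from the hinge axis and parallel to it (along the fixture's x), 82 mm clear between its two side arms, and 34 mm clear between it and the board's edge. At rest it is 75 mm above the bench with nothing beneath it. It can turn between gripping fingers.
- board_pin (a point): End of the thin index pin on the board's +x side, 100 mm from the hinge axis: it shows the board's angle against the rider.
- rider (a joint): Angle of the rider block above level about the same hinge axis (rad), the marked angle: the toe board is at the mark when its rise equals this. Set differently each time (0.45 to 0.9), stiff, stays put and does not stop the board.
- rider_mark (a point): Middle of the small steel rider block (20 by 30 by 20 mm, with a round clamp screw) on the gauge arc at the board's +x side, 100 mm from the hinge axis. Its y axis points away from the hinge axis along the marked angle.
- bowl: Loose dark rubber mixing bowl, 110 mm across, 55 mm high; bystander. Origin under its middle.
- dye: Loose white bottle with cap, 44 mm across, 90 mm high; bystander. Origin under its middle.
- block: Loose plaster block 70 by 50 by 40 mm; bystander. Origin under its middle.
- spatula: Loose spatula lying on the bench on the robot's side of the fixture; bystander.

How it is judged:
By the outcome, as a careful person would: the job done as asked, in the order asked, and still so for the second after the job is handed in, while the arm keeps its last pose, push and grip.
It also fails if it takes over 67 s, if anything falls off the work surface, if the arm or the gripper's body presses on something with over 40 N, if the wrist force passes 120 N, or if a joint passes its speed limit or range.

### The arm

A 6-joint arm with a two-finger parallel gripper is mounted at the origin on the work surface. World frame = base frame: x ahead of the robot, y to its left, z up, the work surface at z = 0. Lengths are in m, angles in degrees, forces in N, time in s.
With the tool pointing down it reaches from about 0.375 to 0.9 m from the base axis. Payload 3.1 kg.
Tool frame: the origin (TCP) lies at the very end of the fingers, on their centre line; the grasp point (between the pads) lies 19 mm behind it; z points along the fingers, y is the line along which they close (so a half turn about z gives the same grasp; the last joint's range is limited). The gripper opens to 87 mm and grips with 3 to 60 N. Pads are 19 mm wide; open, the fingers measure 117 mm over their backs; the gripper's body (75 mm by 190 mm) begins 51 mm behind the grasp point.
Start: joints at [58.47, 30.224, 82.088, -0, 67.689, -10.227], TCP at [0.227, 0.582, 0.191] pointing down, gripper open.
Joint ranges: [-176.69, 176.69], [-43.24, 126.21], [12.49, 139.97], [-82, 262], [0, 151.66], [-163.58, 163.58]. Speed limits (degrees/s): [159.86, 159.86, 180, 180, 180, 180].

### API

Orientations are given as a 3x3 rotation matrix whose columns are the frame's x, y, z axes.
In Python, from rig import * gives the robot as it stands.
- The arm moves only by the tool jog_arm, never from a script. Its arguments are lists of equal length, an entry for each row: "delta_pos": the shift along the world's x, y, z in cm, a list of three; "turn": the turn about the world's z in degrees; "grip": the closure, from 0 (fully open) to 1 (shut). In form: {"delta_pos": [[x, y, z], ...], "turn": [turn, ...], "grip": [grip, ...]}. A call has 1 to 12 rows; each row is the pose to reach, as a shift and turn from the pose commanded when the call began; what a row does not reach only later rows make up. A row lasts 1/8 s, in which the tool goes at most 62.5 mm and 10.7 degrees, less where a joint would pass 70% of its speed; a pose out of reach is approached as far as the arm can. A call with a gripper value outside its range is refused whole. The fingers move at their own pace and stop on an object; the grip force is fixed at half the most. Time passes only in rows, so rows that repeat a pose let the fingers close. It gives the time, the measured TCP pose, the force, the opening and the grip force at its end, in the units of the state.
- read_state(): the state, without advancing time (a new reading comes with each control period).
- capture(name): name is "scene" or "top" or "wrist"; returns a dict with "color" (480x640x3 uint8, blue, green, red), "fovy" (degrees; the focal length in pixels is half the picture's height over the tangent of half this angle, whatever the lens; pixels are square), "cx", "cy" (the principal point, pixels), "camera_from_world" (4x4, takes a point from world to camera coordinates). Camera axes: x right, y up, looking along -z (the intrinsics and any distortion apply to the point x, -y, -z); pixel columns grow to the right and rows downward; lengths in m; the calibration is good to about 2 mm. A picture is of the moment at which its call begins. There is no depth.
- hand_in(): hands the job in; it is judged then, once.
The state is a dict: "time_s": time; "joint_positions": joint angles; "qvel": joint speeds; "tau": joint torques, N m; "position": TCP position; "tcp_rot": TCP orientation; "force": force on the tool from outside, world axes, zero at the start; "moment": the same for the moment, N m; "opening": opening from 0.0 (shut) to 1.0 (fully open); "grasp_force": force on a finger pad.
Only numpy, scipy, OpenCV 4.12 (cv2) and the standard library are available. Lean on these libraries where they do the work, as an engineer would, in place of code of your own. Each camera call takes 0.05 s, during which the arm holds its last target. There are 200 camera calls.

## Working session

There is one attempt and no reset: what is moved stays moved. The work goes in short steps, Python scripts to look and compute and a tool call to move; the robot and the scene stay as the last step left them, time stands still between calls to the robot, and variables do not carry over. Pictures are saved under pics/ and viewed, at most 10 in all, crops included, and the job is handed in when it is done.

Besides the shell and the picture viewer there is one more tool, called after "Call:" as name([rows], argument=value, ...), one row to a line, values as JSON. jog_arm: Moves the arm, as the interface text tells. Its arguments: {"type":"object","properties":{"delta_pos":{"type":"array"},"turn":{"type":"array"},"grip":{"type":"array"}},"required":["delta_pos","turn","grip"]}

```bash
mkdir -p pics; ls
cat > h.py <<'E'
from rig import *
import numpy as np, cv2
def cam(n,f):
    c=capture(n); cv2.imwrite(f'pics/{f}.png',c['color'])
    return c
def ray(c,u,v):
    f=240/np.tan(np.radians(c['fovy']/2)); T=np.array(c['camera_from_world']); R=T[:3,:3]
    return -R.T@T[:3,3], R.T@np.array([(u-c['cx'])/f,-(v-c['cy'])/f,-1])
def onz(c,u,v,z):
    o,d=ray(c,u,v); return o+d*(z-o[2])/d[2]
def proj(c,P):
    f=240/np.tan(np.radians(c['fovy']/2)); T=np.array(c['camera_from_world'])
    p=T[:3,:3]@np.array(P)+T[:3,3]; return c['cx']+f*p[0]/-p[2], c['cy']-f*p[1]/-p[2]
E
python3 - <<'E'
from h import *
for n in('top','scene'):
    c=cam(n,n+'1'); print(n,{k:v for k,v in c.items() if k!='color'})
print(read_state())
E
```

```text
pics
top {'fovy': 52.09166242555372, 'cx': 314.1503151701369, 'cy': 244.5811589912628, 'camera_from_world': array([[-1.07290565e-02, -9.99942437e-01,  1.04532612e-04,
        -2.15724758e-02],
       [ 9.86456040e-01, -1.05672404e-02,  1.63685107e-01,
        -5.14378701e-01],
       [-1.63674580e-01,  1.85930358e-03,  9.86512633e-01,
        -1.07532423e+00],
       [ 0.00000000e+00,  0.00000000e+00,  0.00000000e+00,
         1.00000000e+00]])}
scene {'fovy': 57.83190099914816, 'cx': 327.7653965229932, 'cy': 244.7673377264368, 'camera_from_world': array([[ 0.14026088,  0.99011329,  0.00160156, -0.03198077],
       [-0.59359371,  0.0827945 ,  0.80049458,  0.21502772],
       [ 0.79244772, -0.11322875,  0.59933785, -1.47442299],
       [ 0.        ,  0.        ,  0.        ,  1.        ]])}
{'time_s': 0.1, 'joint_positions': array([ 5.84699070e+01,  3.02741935e+01,  8.21492045e+01,  2.37686087e-04,
        6.76870034e+01, -1.02265750e+01]), 'qvel': array([-0.04286202, -0.01397206, -0.22577697, -0.08546181,  0.03374247,
       -0.0371831 ]), 'tau': array([-3.60052099e-04, -4.40982378e+01, -1.77147746e+01,  6.34287670e-02,
        5.34261460e-02, -4.73513376e-05]), 'position': array([0.22665564, 0.58169407, 0.1901627 ]), 'tcp_rot': array([[-9.31668173e-01,  3.63308949e-01, -1.01092004e-03],
       [ 3.63310191e-01,  9.31666794e-01, -1.64038960e-03],
       [ 3.45872414e-04, -1.89557633e-03, -9.99998144e-01]]), 'force': array([0.39757438, 0.879514  , 0.09307102]), 'moment': array([-0.02742252, -0.01458154,  0.00882072]), 'grasp_force': 0.0, 'opening': 1.0013533262080732}
```

View pics/top1.png

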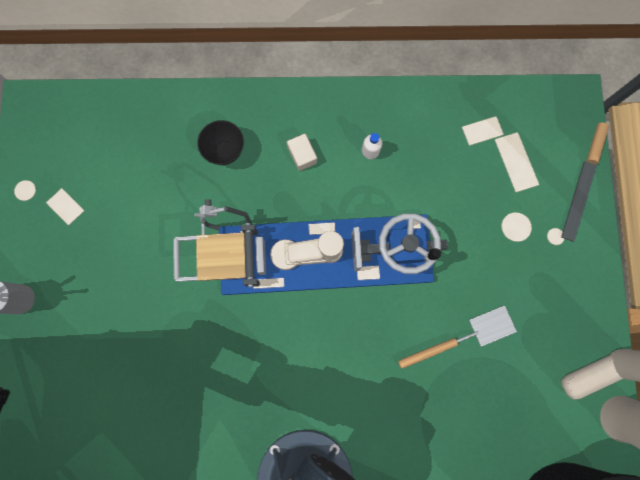

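View pics/scene1.png

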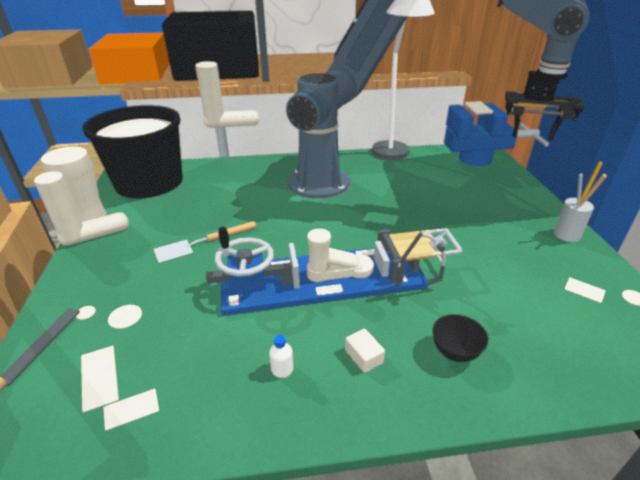

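The top view shows the blue fixture at about (220–435, 215–293), roughly aligned with world y. The wheel axis is at (410, 243), the knob at (434, 254) and the rider at (208, 211). The scene view shows the same layout, with the rider near (440, 243).

Run:
```python
from h import *
t=cam('top','t2'); s=cam('scene','s2')
hsv=cv2.cvtColor(t['color'],cv2.COLOR_BGR2HSV)
m=cv2.inRange(hsv,(105,120,40),(125,255,255)); m[:190]=0;m[310:]=0;m[:,:190]=0;m[:,460:]=0
m=cv2.morphologyEx(m,cv2.MORPH_CLOSE,np.ones((5,5)))
p=cv2.findNonZero(m); r=cv2.boxPoints(cv2.minAreaRect(p)); 
P=np.array([onz(t,*q,0.02) for q in r]); print(r,P.round(4)); print(np.linalg.norm(P-np.roll(P,1,0),axis=1))
a=cv2.resize(t['color'][195:305,160:460],None,fx=2.6,fy=2.6,interpolation=2)
b=cv2.resize(s['color'][215:315,200:480],None,fx=2.78,fy=2.78,interpolation=2)
b=b[:,:780];a=a[:,:780]
cv2.imwrite('pics/c2.png',np.vstack([a,b]))
print(a.shape,b.shape)
```

```text
[[217.50113 226.51735]
 [429.14304 213.6348 ]
 [433.27426 281.50507]
 [221.63235 294.3876 ]] [[ 0.563   0.1982  0.02  ]
 [ 0.5886 -0.2978  0.02  ]
 [ 0.4291 -0.2994  0.02  ]
 [ 0.4048  0.1854  0.02  ]]
[0.15874995 0.49664627 0.15950475 0.4854186 ]Traceback (most recent call last):
  File "<stdin>", line 11, in <module>
    return _nx.concatenate(arrs, 0, dtype=dtype, casting=casting)
           ~~~~~~~~~~~~~~~^^^^^^^^^^^^^^^^^^^^^^^^^^^^^^^^^^^^^^^
ValueError: all the input array dimensions except for the concatenation axis must match exactly, but along dimension 1, the array at index 0 has size 780 and the array at index 1 has size 778
```

Run:
```python
from h import *
t=cv2.imread('pics/t2.png');s=cv2.imread('pics/s2.png')
a=cv2.resize(t[195:305,160:460],(780,286),interpolation=2)
b=cv2.resize(s[215:315,200:480],(780,279),interpolation=2)
cv2.imwrite('pics/c2.png',np.vstack([a,b]))
```

```text
(no output)
```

View pics/c2.png

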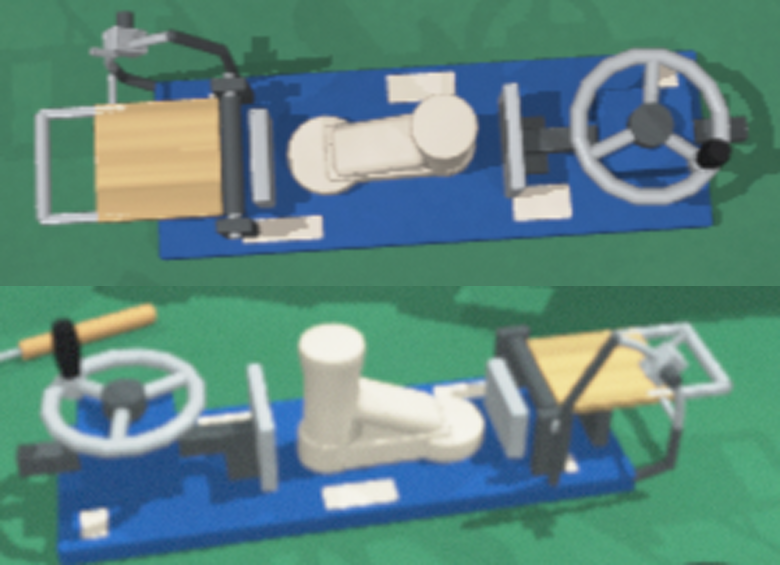

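The crop shows the rim centre at about (410, 243.5), the bar middle at (176, 258.5), the knob at (434.6, 253.5) and the rider at (207.7, 209.6) in the top view. In the scene view the rider is at (438, 240).

Run:
```python
from h import *
t=capture('top'); s=capture('scene')
BL,BR,TR=[onz(t,*q,.02) for q in((221.5,294.2),(433.5,281.5),(427.3,215))]
print('corners',BL,BR,TR)
y=(BL-BR)/np.linalg.norm(BL-BR); print('len',np.linalg.norm(BL-BR),'wid',np.linalg.norm(TR-BR))
ax=onz(t,410,243.5,.104); hub=onz(t,411.2,243.1,.112); bar=onz(t,176.2,258.5,.075)
y2=bar-onz(t,410,243.5,.104);y2[2]=0; print('ax->bar',np.linalg.norm(y2),'exp .510')
print('yaw edge',np.degrees(np.arctan2(-y[0],y[1])),'yaw axis',np.degrees(np.arctan2(-y2[0],y2[1])))
y2/=np.linalg.norm(y2); y=y2
x=np.array([y[1],-y[0],0]); O=(ax+.235*y + bar-.275*y)/2; O[2]=0
print('O',O,'ax',ax,'hub',hub,'bar',bar)
F=lambda p:np.array([(p-O)@x,(p-O)@y,p[2]])
for q in(BL,BR,TR):print('corner F',F(q))
k=onz(t,434.6,253.5,.150)
for k in(onz(t,434.6,253.5,.150),onz(t,434.6,253.5,.135)):
  d=F(k)-[0,-.235,0]; print('knob',k,'r',np.hypot(*d[:2]),'ang',np.arctan2(-d[1],d[0]))
o1,d1=ray(t,207.7,209.6);o2,d2=ray(s,438,239.8)
A=np.c_[d1,-d2];l=np.linalg.lstsq(A,o2-o1,rcond=None)[0];p1=o1+l[0]*d1;p2=o2+l[1]*d2
f=F((p1+p2)/2);print('rider',f,'gap',np.linalg.norm(p1-p2),'r',np.hypot(f[1]-.115,f[2]-.075),'ang',np.arctan2(f[2]-.075,f[1]-.115))
```

```text
corners [0.40523054 0.18569797 0.02      ] [ 0.42906602 -0.29994322  0.02      ] [ 0.58532343 -0.29328843  0.02      ]
len 0.4862257689631948 wid 0.15639905847755414
ax->bar 0.5101029904963646 exp .510
yaw edge 2.8098464963822636 yaw axis 2.595903392063049
O [0.49339802 0.00178041 0.        ] ax [ 0.50404387 -0.23302988  0.104     ] hub [ 0.50355303 -0.23402826  0.112     ] bar [0.48094051 0.27654965 0.075     ]
corner F [-0.07974709  0.18772207  0.02      ]
corner F [-0.07793152 -0.29850031  0.02      ]
corner F [ 0.07846695 -0.29892949  0.02      ]
knob [ 0.47510859 -0.27332544  0.15      ] r 0.04964872889695894 ang 2.2382156720724744
knob [ 0.47727837 -0.27706885  0.135     ] r 0.05157744135517195 ang 2.1616587597672487
rider [0.08793569 0.18883787 0.14942231] gap 0.0014477500919969223 r 0.10483659547359477 ang 0.7893401022156895
```

Call:
jog_arm([
  [3,-4,4],
  [6,-9,8],
  [9,-14,9],
  [12,-20,9],
  [14,-25,9],
  [17,-31,9],
  [20,-37,9],
  [22,-43,9],
  [22.5,-49,9],
  [23,-55,9],
  [23.5,-61,9],
  [24,-67,9],
], turn=[3,6,9,12,15,18,20,22,24,24,24,24], grip=[0,0,0,0,0,0,0,0,0,0,0,0])

```text
time_s: 1.8
position: [0.4669, -0.0881, 0.2813]
tcp_rot: [[-0.999, -0.047, 0.001], [-0.047, 0.999, -0.0], [-0.001, -0.0, -1.0]]
force: [0.4, 0.5, 0.5]
opening: 1.002
grasp_force: 0.0
```

Call:
jog_arm([
  [0.5,-6,0],
  [0.7,-12,0],
  [0.8,-18.6,0],
  [0.8,-18.6,-2],
  [0.8,-18.6,-4],
  [0.8,-18.6,-4],
  [0.8,-18.6,-4],
], turn=[0,0,0,0,0,0,0], grip=[0,0,0,0,0,0,0])

```text
time_s: 2.68
position: [0.4753, -0.2722, 0.2418]
tcp_rot: [[-0.999, -0.047, 0.001], [-0.047, 0.999, -0.001], [-0.001, -0.001, -1.0]]
force: [-0.1, 1.2, 0.4]
opening: 0.996
grasp_force: 0.0
```

Run:
```python
from h import *
w=cam('wrist','w1'); st=read_state(); print(st['position'],st['tcp_rot'].round(3),st['time_s'],st['force'])
for n,p in(('knobtop',(.475,-.276,.16)),('axis',(.504,-.2335,.108))):print(n,proj(w,p))
```

```text
[ 0.47549274 -0.27221475  0.24205251] [[-0.999 -0.048  0.001]
 [-0.048  0.999 -0.001]
 [-0.001 -0.001 -1.   ]] 2.725 [-1.09436923  0.00244357  0.1249015 ]
knobtop (np.float64(313.22493354445), np.float64(235.1749587234408))
axis (np.float64(362.6701276436868), np.float64(252.44086076562843))
```

View pics/w1.png

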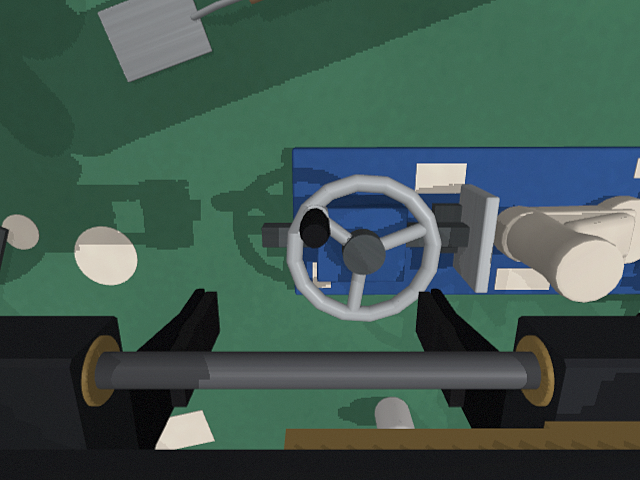

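The wrist view shows the hub at (364, 254), close to the prediction of (363, 252). The knob spans rows 207–248 at about column 315.

Run:
```python
from h import *
w=capture('wrist')
T=np.array(w['camera_from_world']);print('cam',-T[:3,:3].T@T[:3,3],T[2,:3])
ax=onz(w,364,254,.11);print('ax',ax)
for a in(1.9,2.0,2.1,2.2):
  c,s=np.cos(np.radians(2.7)),np.sin(np.radians(2.7))
  f=.052*np.array([np.cos(a),-np.sin(a)]); k=np.array([.504+c*f[0]-s*f[1],-.2335+s*f[0]+c*f[1]])
  print(a,k,proj(w,(*k,.16)),proj(w,(*k,.11)))
hsv=cv2.cvtColor(w['color'],cv2.COLOR_BGR2GRAY)[195:260,295:340]
n,l,st,ce=cv2.connectedComponentsWithStats((hsv<35).astype('uint8'));i=1+st[1:,4].argmax();print(st[i]+[295,195,0,0,0],ce[i]+[295,195]); print(onz(w,*(ce[i]+[295,195]),.135))
```

```text
cam [ 0.39158744 -0.2769246   0.43509329] [-0.30467511 -0.01343879  0.95236153]
ax [ 0.50502313 -0.23263314  0.11      ]
1.9 [ 0.4895256  -0.28344489] (np.float64(302.0249932573926), np.float64(253.7646068261319)) (np.float64(304.24371986790896), np.float64(233.5474252721436))
2.0 [ 0.48461174 -0.28175034] (np.float64(304.67372184564744), np.float64(247.3279018144394)) (np.float64(306.52884354677883), np.float64(227.92962978205338))
2.1 [ 0.47989161 -0.2795737 ] (np.float64(308.022959269063), np.float64(241.11891816249351)) (np.float64(309.41186289746906), np.float64(222.5181217784118))
2.2 [ 0.47541235 -0.2769367 ] (np.float64(312.04673243497905), np.float64(235.2081683975257)) (np.float64(312.8694399692532), np.float64(217.37340603896564))
[300 208  30  40 915] [314.61967213 227.70928962]
[ 0.47698805 -0.2752472   0.135     ]
```

Call:
jog_arm([
  [0,-0.3,-4],
  [0,-0.3,-8],
  [0,-0.3,-12],
  [0,-0.3,-12],
  [0,-0.3,-12],
  [0,-0.3,-12],
  [0,-0.3,-12],
  [0,-0.3,-12],
], turn=[0,0,0,0,0,0,0,0], grip=[0,0,0,0.4,0.8,1,1,1])

```text
time_s: 3.78
position: [0.4752, -0.2753, 0.1219]
tcp_rot: [[-0.999, -0.047, 0.001], [-0.047, 0.999, -0.001], [-0.001, -0.001, -1.0]]
force: [-0.4, 0.1, -0.1]
opening: 0.516
grasp_force: 0.0
```

Call:
jog_arm([
  [0,0,0],
  [0,0,0],
  [0,0,0],
], turn=[0,0,0], grip=[1,1,1])

```text
time_s: 4.15
position: [0.4748, -0.2744, 0.1209]
tcp_rot: [[-0.999, -0.047, -0.0], [-0.047, 0.999, 0.001], [0.0, 0.001, -1.0]]
force: [0.1, 1.2, 1.0]
opening: 0.208
grasp_force: 29.4
```

Run:
```python
from h import *
w=cam('wrist','w2'); s=cam('scene','s3')
cv2.imwrite('pics/c3.png',np.hstack([cv2.resize(w['color'][150:420,180:480],(400,360)),cv2.resize(s['color'][180:300,180:310],(390,360),interpolation=2)]))
print(proj(w,(.4748,-.2745,.14)),read_state()['opening'])
```

```text
(np.float64(319.17150328453744), np.float64(299.02450732544673)) 0.20983699161813893
```

View pics/c3.png

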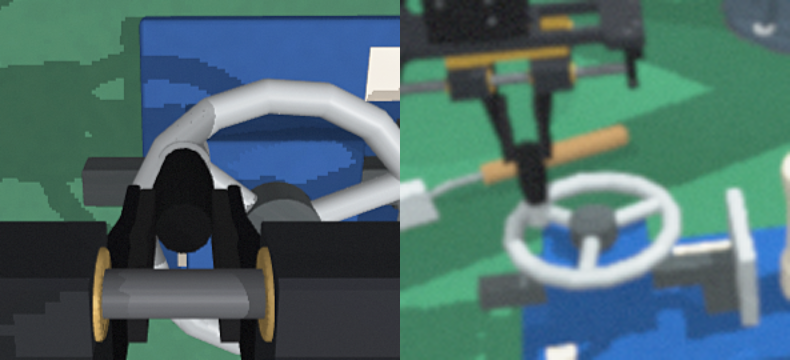

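The fingers hold the knob upright between the pads.

```bash
python3 -c "
import numpy as np
f0=2.7-128.1
c=lambda d:5.2*np.array([np.cos(np.radians(f0-d)),np.sin(np.radians(f0-d))])
for s in (0,120):
  print([list((c(s+d)-c(s)).round(2))+[0] for d in range(10,121,10)])
print('axis rel to end', -c(240))"
```

```text
[[np.float64(-0.69), np.float64(0.59), 0], [np.float64(-1.27), np.float64(1.29), 0], [np.float64(-1.72), np.float64(2.07), 0], [np.float64(-2.02), np.float64(2.93), 0], [np.float64(-2.17), np.float64(3.82), 0], [np.float64(-2.16), np.float64(4.73), 0], [np.float64(-2.0), np.float64(5.62), 0], [np.float64(-1.69), np.float64(6.47), 0], [np.float64(-1.23), np.float64(7.25), 0], [np.float64(-0.64), np.float64(7.94), 0], [np.float64(0.06), np.float64(8.52), 0], [np.float64(0.85), np.float64(8.97), 0]]
[[np.float64(0.85), np.float64(0.3), 0], [np.float64(1.75), np.float64(0.46), 0], [np.float64(2.65), np.float64(0.45), 0], [np.float64(3.55), np.float64(0.29), 0], [np.float64(4.4), np.float64(-0.03), 0], [np.float64(5.18), np.float64(-0.49), 0], [np.float64(5.87), np.float64(-1.08), 0], [np.float64(6.44), np.float64(-1.78), 0], [np.float64(6.89), np.float64(-2.56), 0], [np.float64(7.2), np.float64(-3.42), 0], [np.float64(7.35), np.float64(-4.31), 0], [np.float64(7.34), np.float64(-5.22), 0]]
axis rel to end [-5.17692222  0.48936323]
```

Call:
jog_arm([
  [-0.7,0.6,0],
  [-1.3,1.3,0],
  [-1.7,2.1,0],
  [-2.0,2.9,0],
  [-2.2,3.8,0],
  [-2.2,4.7,0],
  [-2.0,5.6,0],
  [-1.7,6.5,0],
  [-1.2,7.25,0],
  [-0.6,7.9,0],
  [0.05,8.5,0],
  [0.85,9.0,0],
], turn=[0,0,0,0,0,0,0,0,0,0,0,0], grip=[1,1,1,1,1,1,1,1,1,1,1,1])

```text
time_s: 5.75
position: [0.4832, -0.1842, 0.1209]
tcp_rot: [[-0.999, -0.047, -0.001], [-0.047, 0.999, 0.001], [0.001, 0.001, -1.0]]
force: [-1.6, -2.0, -2.6]
opening: 0.214
grasp_force: 29.1
```

Run:
```python
from h import *
s=read_state();print(s['position'],s['force'],s['moment'],s['time_s'],s['grasp_force'],s['opening'])
```

```text
[ 0.48317878 -0.18422065  0.12093781] [-1.63216139 -1.96563983 -2.56032251] [-0.47730048  0.45742515 -0.06893928] 5.75 29.14019414805807 0.21421561410820855
```

Call:
jog_arm([
  [0.85,0.3,0],
  [1.75,0.45,0],
  [2.65,0.45,0],
  [3.1,0.4,0],
  [3.55,0.3,0],
  [4.0,0.15,0],
  [4.4,0,0],
  [4.8,-0.25,0],
  [5.2,-0.5,0],
  [5.55,-0.75,0],
  [5.9,-1.1,0],
  [5.9,-1.1,0],
], turn=[0,0,0,0,0,0,0,0,0,0,0,0], grip=[1,1,1,1,1,1,1,1,1,1,1,1])

```text
time_s: 7.25
position: [0.5431, -0.1967, 0.121]
tcp_rot: [[-0.999, -0.047, 0.001], [-0.047, 0.999, -0.001], [-0.001, -0.001, -1.0]]
force: [-2.8, 0.3, -1.9]
opening: 0.213
grasp_force: 29.1
```

Run:
```python
from h import *
s=read_state();print(s['position'],s['force'],s['moment'],s['time_s'],s['grasp_force'],s['opening'])
t=cam('top','t4');cv2.imwrite('pics/c4.png',cv2.resize(t['color'][205:295,220:440],(770,315),interpolation=2))
```

```text
[ 0.54311731 -0.19666623  0.12095117] [-2.80804181  0.2844438  -1.88975726] [ 0.21862389  0.5111774  -0.00464874] 7.25 29.127299225656316 0.2133245527317947
```

Call:
jog_arm([
  [0.3,-0.35,0],
  [0.57,-0.7,0],
  [0.82,-1.08,0],
  [1.02,-1.48,0],
  [1.02,-1.48,0],
], turn=[0,0,0,0,0], grip=[1,1,1,1,1])

```text
time_s: 7.92
position: [0.5527, -0.2116, 0.121]
tcp_rot: [[-0.999, -0.047, 0.0], [-0.047, 0.999, -0.001], [-0.0, -0.001, -1.0]]
force: [-4.5, 0.7, -2.4]
opening: 0.212
grasp_force: 29.1
```

Call:
jog_arm([
  [0.09,-0.2,0],
  [0.17,-0.42,0],
  [0.17,-0.42,0],
], turn=[0,0,0], grip=[1,1,1])

```text
time_s: 8.3
position: [0.5541, -0.215, 0.121]
tcp_rot: [[-0.999, -0.047, -0.0], [-0.047, 0.999, 0.0], [0.0, 0.0, -1.0]]
force: [-4.1, 1.8, -1.1]
opening: 0.207
grasp_force: 29.2
```

Call:
jog_arm([
  [0.03,-0.22,0],
  [0.07,-0.44,0],
  [0.07,-0.44,0],
], turn=[0,0,0], grip=[1,1,1])

```text
time_s: 8.68
position: [0.5547, -0.2172, 0.1209]
tcp_rot: [[-0.999, -0.046, -0.001], [-0.046, 0.999, 0.004], [0.001, 0.004, -1.0]]
force: [-4.5, 6.6, -0.6]
opening: 0.205
grasp_force: 29.3
```

Call:
jog_arm([
  [0.03,-0.22,0],
  [0.07,-0.44,0],
  [0.07,-0.44,0],
], turn=[0,0,0], grip=[1,1,1])

```text
time_s: 9.05
position: [0.5549, -0.2186, 0.1209]
tcp_rot: [[-0.999, -0.046, -0.002], [-0.046, 0.999, 0.009], [0.002, 0.009, -1.0]]
force: [-3.4, 13.3, 2.2]
opening: 0.21
grasp_force: 29.6
```

Call:
jog_arm([
  [0.03,-0.22,0],
  [0.05,-0.45,0],
  [0.05,-0.45,0],
  [0.05,-0.45,0],
], turn=[0,0,0,0], grip=[1,1,1,1])

```text
time_s: 9.55
position: [0.5551, -0.22, 0.1208]
tcp_rot: [[-0.999, -0.045, -0.003], [-0.045, 0.999, 0.014], [0.002, 0.014, -1.0]]
force: [-1.6, 18.7, 4.0]
opening: 0.212
grasp_force: 29.8
```

Run:
```python
from h import *
t=cam('top','t5');s=cam('scene','s5')
a=cv2.resize(t['color'][195:305,160:460],(780,286),interpolation=2)
b=cv2.resize(s['color'][215:315,200:480],(780,279),interpolation=2)
cv2.imwrite('pics/c5.png',np.vstack([a,b]))
```

```text
(no output)
```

View pics/c5.png

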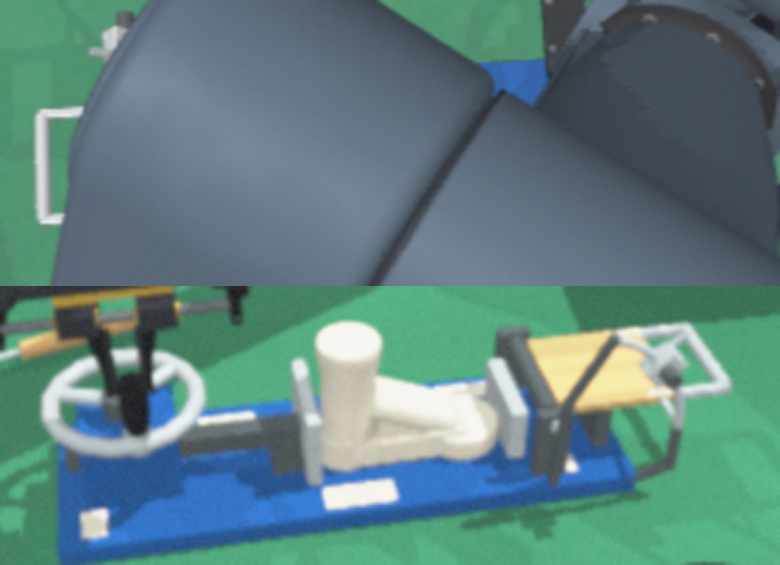

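The scene view shows the model toe against the stop and the pad on the heel, with about 19 N at the knob. I'll release and go to the bar.

Call:
jog_arm([
  [0,0,0],
  [0,0,0],
  [0,0,0],
  [0,0,0],
  [0,0,0],
  [0,0,4],
  [0,0,9],
  [0,0,15],
  [0,2,16],
  [-1,7,16],
  [-2,13,16],
  [-3,19,16],
], turn=[0,0,0,0,0,0,0,0,0,0,0,0], grip=[0.6,0.3,0,0,0,0,0,0,0,0,0,0])

```text
time_s: 11.15
position: [0.5257, -0.0368, 0.2805]
tcp_rot: [[-0.999, -0.046, 0.0], [-0.046, 0.999, 0.0], [-0.0, 0.0, -1.0]]
force: [1.1, 0.2, -0.1]
opening: 1.002
grasp_force: 0.0
```

Call:
jog_arm([
  [-1,6,0],
  [-2,12,0],
  [-3,18,0],
  [-4,24,0],
  [-4.5,30,0],
  [-4.5,31.5,-4],
  [-4.5,31.5,-8],
  [-4.5,31.5,-8],
  [-4.5,31.5,-8],
], turn=[0,0,0,0,0,0,0,0,0], grip=[0,0.2,0.4,0.5,0.5,0.5,0.5,0.5,0.5])

```text
time_s: 12.28
position: [0.4821, 0.2768, 0.202]
tcp_rot: [[-0.999, -0.047, 0.002], [-0.047, 0.999, 0.001], [-0.002, 0.0, -1.0]]
force: [0.0, 0.5, -0.3]
opening: 0.505
grasp_force: 0.0
```

Run:
```python
from h import *
w=cam('wrist','w6'); st=read_state(); print(st['position'],st['tcp_rot'].round(3),st['time_s'],st['opening'])
print('bar',proj(w,(.481,.2765,.075)))
```

```text
[0.4826292  0.27681461 0.20260505] [[-0.999 -0.046  0.003]
 [-0.046  0.999  0.001]
 [-0.003  0.001 -1.   ]] 12.325 0.5012833630862917
bar (np.float64(318.06759645426064), np.float64(217.92837120971046))
```

View pics/w6.png

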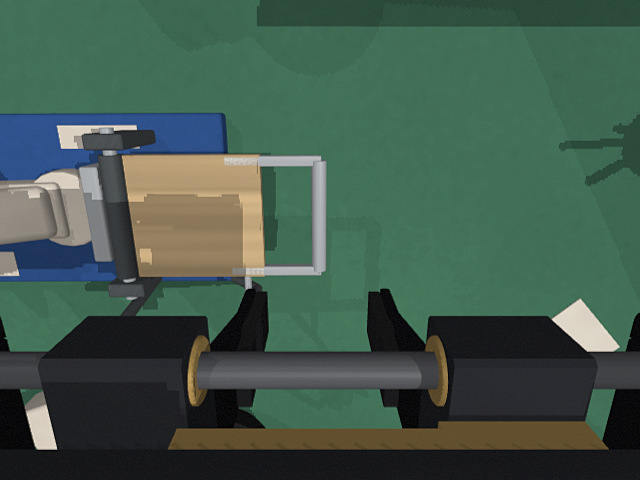

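The wrist view shows the bar from (320, 160) to (320, 272), so its middle is at about (320, 216), within 2 px of the prediction.

Call:
jog_arm([
  [0,0,-3],
  [0,0.05,-6],
  [0,0.05,-9],
  [0,0.05,-11],
  [0,0.05,-13],
  [0,0.05,-14.4],
  [0,0.05,-14.4],
  [0,0.05,-14.4],
  [0,0.05,-14.4],
  [0,0.05,-14.4],
  [0,0.05,-14.4],
  [0,0.05,-14.4],
], turn=[0,0,0,0,0,0,0,0,0,0,0,0], grip=[0.65,0.65,0.65,0.65,0.65,0.65,0.65,0.8,1,1,1,1])

```text
time_s: 13.82
position: [0.4812, 0.2772, 0.0571]
tcp_rot: [[-0.999, -0.047, 0.0], [-0.047, 0.999, 0.0], [-0.0, 0.0, -1.0]]
force: [-0.1, 0.5, 0.5]
opening: 0.004
grasp_force: 0.0
```

Run:
```python
from h import *
st=read_state(); print(st['position'],st['force'],st['time_s'],st['opening'],st['grasp_force'])
yaw=np.radians(2.7);y=np.array([-np.sin(yaw),np.cos(yaw)])
for a in np.linspace(0,.79,13)[1:]:
  print(a.round(3),*(100*(.16*(np.cos(a)-1)*y)).round(2),(16*np.sin(a)).round(2))
```

```text
[0.48117959 0.27721287 0.05713395] [-0.07796897  0.50328245  0.46226654] 13.825 0.0038418765100383142 0.0
0.066 0.0 -0.03 1.05
0.132 0.01 -0.14 2.1
0.198 0.01 -0.31 3.14
0.263 0.03 -0.55 4.16
0.329 0.04 -0.86 5.17
0.395 0.06 -1.23 6.16
0.461 0.08 -1.67 7.12
0.527 0.1 -2.17 8.04
0.592 0.13 -2.72 8.93
0.658 0.16 -3.34 9.79
0.724 0.19 -4.01 10.6
0.79 0.22 -4.73 11.37
```

Run:
```python
from h import *
w=cam('wrist','w7'); s=cam('scene','s7')
cv2.imwrite('pics/c7.png',np.hstack([cv2.resize(w['color'][150:420,180:480],(400,360)),cv2.resize(s['color'][180:300,380:510],(390,360),interpolation=2)]))
print(read_state()['opening'],read_state()['grasp_force'])
```

```text
0.0068572422890314025 0.0
```

View pics/c7.png

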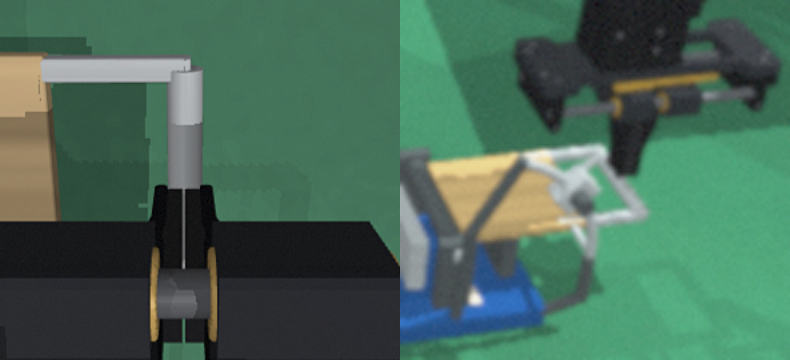

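Run:
```python
from h import *
s=capture('scene');w=capture('wrist');st=read_state();p=st['position']
cs=lambda q:((q[0]-380)*3+400,(q[1]-180)*3)
cw=lambda q:((q[0]-180)/.75,(q[1]-150)/.75)
print('tcp',cs(proj(s,p)),cw(proj(w,p)))
for d in(-.045,0,.045):
  b=np.array([.481+d,.2765+.047*d,.075]);print('bar',d,cs(proj(s,b)),cw(proj(w,b)))
print(cw(proj(w,p+[0,0,.019])))
a=cv2.resize(s['color'][205:265,425:485],(600,600),interpolation=2)
cv2.imwrite('pics/c8.png',a)
```

```text
tcp (np.float64(613.9141807429057), np.float64(196.67224533080045)) (np.float64(185.454388248035), np.float64(176.82985982083414))
bar -0.045 (np.float64(595.1099638378166), np.float64(148.74152549737462)) (np.float64(183.8901350510931), np.float64(71.02552664599541))
bar 0 (np.float64(616.800888332646), np.float64(179.28446952224093)) (np.float64(183.77757980153243), np.float64(196.80756031922223))
bar 0.045 (np.float64(639.9633942549203), np.float64(211.89954418299612)) (np.float64(183.6799728920157), np.float64(305.884619163621))
(np.float64(185.68563022726212), np.float64(198.56134128388567))
```

View pics/c8.png

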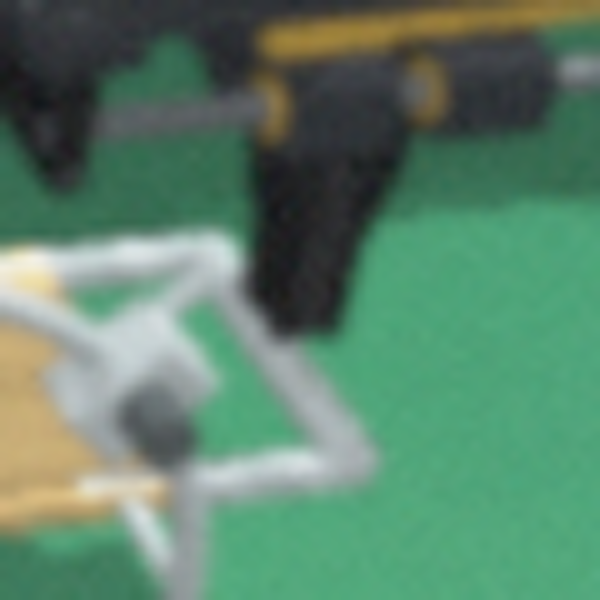

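Run:
```python
from h import *
s=capture('scene');w=capture('wrist')
for x in(.48,.49):
  for uv in((456.2,238),(453.5,238.5),(459,238)):
    o,d=ray(s,*uv);print(x,uv,(o+d*(x-o[0])/d[0]).round(4))
# wrist: finger front lower edge row at crop 187, gap col 185
u,v=180+185*.75,150+187*.75
for x in(.4715,.481):
  o,d=ray(w,u,v);print('w',x,(o+d*(x-o[0])/d[0]).round(4))
```

```text
0.48 (456.2, 238) [0.48   0.2864 0.0787]
0.48 (453.5, 238.5) [0.48   0.2796 0.0778]
0.48 (459, 238) [0.48   0.2938 0.078 ]
0.49 (456.2, 238) [0.49   0.2811 0.0864]
0.49 (453.5, 238.5) [0.49   0.2743 0.0856]
0.49 (459, 238) [0.49   0.2884 0.0857]
w 0.4715 [0.4715 0.2764 0.0876]
w 0.481 [0.481  0.277  0.0667]
```

The fingers closed empty. Both views put their tips at z≈0.087, about 3 cm above the reported TCP and above the bar. I'll open, go lower and close again.

Call:
jog_arm([
  [0,0,0],
  [0,0,0],
  [0,0,0],
  [0,0,0],
  [0,-0.05,-0.7],
  [0,-0.05,-1.4],
  [0,-0.05,-2.1],
  [0,-0.05,-2.6],
  [0,-0.05,-2.6],
], turn=[0,0,0,0,0,0,0,0,0], grip=[0.65,0.65,0.65,0.65,0.65,0.65,0.65,0.65,0.65])

```text
time_s: 15.25
position: [0.4808, 0.2765, 0.0304]
tcp_rot: [[-0.999, -0.047, -0.001], [-0.047, 0.999, -0.0], [0.001, -0.0, -1.0]]
force: [-0.4, -0.6, -0.8]
opening: 0.352
grasp_force: 0.0
```

Call:
jog_arm([
  [0,0,0],
  [0,0,0],
  [0,0,0],
  [0,0,0],
  [0,0,0],
], turn=[0,0,0,0,0], grip=[0.8,1,1,1,1])

```text
time_s: 15.88
position: [0.4814, 0.2777, 0.0313]
tcp_rot: [[-0.999, -0.047, 0.001], [-0.047, 0.999, 0.002], [-0.001, 0.002, -1.0]]
force: [-0.5, 5.6, 0.4]
opening: 0.13
grasp_force: 30.0
```

Call:
jog_arm([
  [0,0,1.05],
  [0,-0.1,2.1],
  [0,-0.25,3.1],
  [0,-0.5,4.2],
  [0.05,-0.8,5.2],
  [0.05,-1.2,6.2],
  [0.1,-1.6,7.1],
  [0.1,-2.1,8.0],
  [0.1,-2.7,8.9],
  [0.15,-3.3,9.8],
  [0.2,-3.95,10.6],
  [0.2,-3.95,10.6],
], turn=[0,0,0,0,0,0,0,0,0,0,0,0], grip=[1,1,1,1,1,1,1,1,1,1,1,1])

```text
time_s: 17.38
position: [0.4833, 0.2392, 0.1394]
tcp_rot: [[-0.999, -0.045, 0.002], [-0.045, 0.999, 0.005], [-0.002, 0.005, -1.0]]
force: [-2.4, 9.2, 5.6]
opening: 0.124
grasp_force: 30.0
```

Run:
```python
from h import *
s=cam('scene','s9');st=read_state();print(st['position'],st['force'])
dy=np.hypot(*(st['position'][:2]-[.481,.2775]));dz=st['position'][2]-.0313
print('ang z',np.arcsin(dz/.16),'ang y',np.arccos(1-dy/.16))
w=cam('wrist','w9')
a=cv2.resize(s['color'][195:265,395:475],(480,420),interpolation=2)
b=cv2.resize(w['color'][150:430,60:340],(310,420))[:,:310]
cv2.imwrite('pics/c9.png',np.hstack([a,b]))
```

```text
[0.48332724 0.23939049 0.13915318] [-1.86753904  9.05199169  5.50168886]
ang z 0.7397217288801626 ang y 0.705369752741964
```

View pics/c9.png

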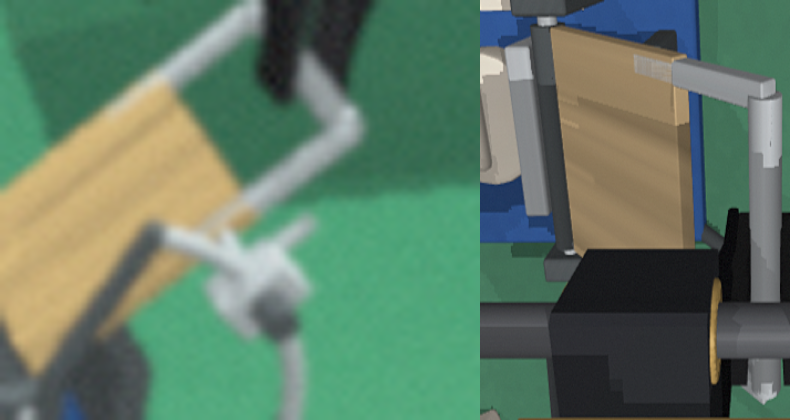

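The crop shows the board raised with the bar in the fingers; its +x bar end is at about (452.5, 214.7) in the full scene image. The rider block is near (438, 242) and its dark screw near (441, 247). The rest I'll do by numbers.

```bash
cat > r.py <<'E'
from h import *
from scipy.optimize import least_squares
yaw=np.radians(2.7);X=np.array([np.cos(yaw),np.sin(yaw),0]);Y=np.array([-np.sin(yaw),np.cos(yaw),0]);O=np.array([.4934,.0018,0])
W=lambda x,y,z:O+x*X+y*Y+[0,0,z]
P=lambda x,a,r=.1:W(x,.115+r*np.cos(a),.075+r*np.sin(a))
def blob(im,box,lo,hi,ero=0):
    y0,y1,x0,x1=box;h=cv2.resize(cv2.cvtColor(im[y0:y1,x0:x1],cv2.COLOR_BGR2HSV),None,fx=4,fy=4,interpolation=cv2.INTER_LINEAR)
    m=cv2.inRange(h,lo,hi)
    if ero:m=cv2.morphologyEx(m,cv2.MORPH_OPEN,cv2.getStructuringElement(2,(ero,ero)))
    n,l,st,ce=cv2.connectedComponentsWithStats(m)
    if n<2:return None
    i=1+st[1:,4].argmax();return (ce[i]+.5)/4-.5+[x0,y0],st[i]/4
def fit(obs,r=.1,g=(.08,.8)):
    f=lambda q:np.concatenate([np.array(proj(c,P(q[0],q[1],r)))-uv for c,uv in obs])
    s=least_squares(f,g);return s.x,s.fun.round(1)
E
python3 - <<'E'
from r import *
t=capture('top');s=capture('scene')
ti=cv2.imread('pics/t2.png');si=cv2.imread('pics/s2.png');s9=cv2.imread('pics/s9.png')
G=((0,0,115),(180,70,255));D=((0,0,0),(180,110,80))
for nm,im,b in(('t2',ti,(196,220,194,226)),('s2',si,(228,258,428,450)),('s9',s9,(228,258,426,450))):
    print(nm,'grey',blob(im,b,*G,ero=17),'dark',blob(im,b,*D,ero=9))
def asc(im,b):
    y0,y1,x0,x1=b;h=cv2.cvtColor(im[y0:y1,x0:x1],cv2.COLOR_BGR2HSV)
    for j,r in enumerate(h):print(y0+j,''.join('#' if p[1]<70 and p[2]>115 else 'd' if p[2]<80 and p[1]<130 else 'o' if p[1]<110 else '.' for p in r))
asc(ti,(196,228,194,226));asc(s9,(226,258,424,452))
print('barend',fit([(s,(452.5,214.7))],.16,(.047,.72)))
for a in(.70,.74):print(a,proj(s,P(.047,a,.16)))
E
```

```text
t2 grey (array([208.69407545, 210.70941817]), array([  2.75,   8.75,  28.  ,  14.25, 941.  ])) dark None
s2 grey (array([438.69447225, 240.74796196]), array([   0.,    0.,   22.,   30., 1748.])) dark None
s9 grey (array([435.36488824, 239.6704364 ]), array([  0.  ,   2.5 ,  20.75,  20.  , 939.5 ])) dark None
196 ................................
197 ................................
198 ................................
199 ..........oooooooo..............
200 ..........oooooooo..............
201 ..........oooooodo..............
202 ..........oooooodo..............
203 ..........oooooodo..............
204 .........o#ooooddo..............
205 .......o#####oooooooo...........
206 .....oo###############o.....oooo
207 ....o##################ooo#####o
208 ....o##########################o
209 ....o##########################o
210 ....o##########################o
211 ....o#########################oo
212 .oooo####################ooooo..
213 o######################o........
214 #######################o........
215 ############oo#########o........
216 o###########oooooooo#oo.........
217 .ooooo###
[... 947 characters left out ...]
##o....
243 ....o##################o....
244 .....o################o.....
245 .....o########ooo####o......
246 ......o######ooooo##o.......
247 .......######oooooooo.......
248 .......oo#####ooooooo.......
249 ........oo####ooooooo.......
250 .........oo####ooooooo......
251 ...........o#oooooo##o......
252 ................o####o......
253 .................o###o......
254 .................o####......
255 .................o####o.....
256 .................o####o.....
257 .................o####o.....
barend (array([0.03735235, 0.67854097]), array([-0.5,  0.4]))
0.7 (np.float64(453.01678259604137), np.float64(216.52127264187))
0.74 (np.float64(451.62079381435444), np.float64(214.90648485766832))
```

Run:
```python
from r import *
t=capture('top');s=capture('scene')
print('pin rest pred',proj(t,P(.06,0)),'seen col ~202 at row 220-226')
print('block',fit([(t,(207.5,211)),(s,(437.3,243))]))
print('screw',fit([(t,(207.7,201.5)),(s,(441,248))]))
for a in(.7,.75,.8,.85):print(a,np.round([*proj(t,P(.088,a)),*proj(s,P(.088,a)),*proj(s,P(.105,a))],1))
# pin in current scene if board at .72
for a in(.68,.72,.76):print('pin',a,np.round([proj(s,P(x,a)) for x in(.05,.07)],1))
print('bar +x end', [np.round(proj(s,P(.047,a,.16)),1) for a in(.68,.72,.76)])
# bar at rest check on s2
print('rest bar ends',np.round([proj(s,P(x,0,.16)) for x in(-.047,.047)],1),np.round([proj(t,P(x,0,.16)) for x in(-.047,.047)],1))
```

```text
pin rest pred (np.float64(202.95785620526323), np.float64(230.41997365090242)) seen col ~202 at row 220-226
block (array([0.08735072, 0.71782763]), array([-0. , -0.1,  0.3, -0.3]))
screw (array([0.10765459, 0.72910162]), array([-0.2, -0.1, -0. , -0.1]))
0.7 [207.  210.8 438.1 243.3 441.1 247.9]
0.75 [208.2 210.3 437.  242.1 440.  246.7]
0.8 [209.5 209.8 435.7 241.  438.7 245.5]
0.85 [211.  209.3 434.4 239.9 437.3 244.5]
pin 0.68 [[432.1 234. ]
 [435.5 239.1]]
pin 0.72 [[431.2 233. ]
 [434.6 238.1]]
pin 0.76 [[430.3 232.1]
 [433.6 237.2]]
bar +x end [array([453.7, 217.4]), array([452.3, 215.7]), array([450.9, 214.1])]
rest bar ends [[444.7 229. ]
 [460.2 251. ]] [[176.5 280. ]
 [176.  237.7]]
```

Run:
```python
from r import *
t=capture('top');s=capture('scene')
def fit3(tu,su):
    f=lambda q:np.r_[np.array(proj(t,P(q[0],q[1],q[2])))-tu,np.array(proj(s,P(q[0],q[1],q[2])))-su]
    r=least_squares(f,(.085,.75,.12));return r.x.round(3),r.fun.round(1)
print('ptr tip',fit3((194.5,214),(446.8,231.5)))
print('block',fit3((207.5,211),(437.3,243)),'screw',fit3((207.7,201.5),(441,248)))
for a in(.68,.72,.76,.8):
    u=np.array(proj(s,P(.08,a,.13)))-proj(s,P(.08,a,.11));print(a,'slope',np.degrees(np.arctan2(-u[1],u[0])))
# measured line directions in s9
g=cv2.cvtColor(cv2.imread('pics/s9.png'),cv2.COLOR_BGR2HSV)
m=((g[...,1]<85)&(g[...,2]>105)).astype('uint8')
def ang(b):
    y0,y1,x0,x1=b;q=np.argwhere(m[y0:y1,x0:x1])[:,::-1].astype('float32')+[x0,y0]
    v=cv2.fitLine(q.astype('float32'),cv2.DIST_L2,0,.01,.01).ravel();return np.degrees(np.arctan2(-v[1],v[0])),v[2:]
print('pointer',ang((230,236,440,450)))
for j in range(214,234):print(j,''.join('.#'[k] for k in m[j,424:460]))
```

```text
ptr tip (array([0.077, 0.723, 0.13 ]), array([ 0.,  0.,  0., -0.]))
block (array([0.087, 0.713, 0.099]), array([ 0.1,  0. ,  0.2, -0. ])) screw (array([0.108, 0.727, 0.1  ]), array([-0.1, -0. , -0.1,  0. ]))
0.68 slope 35.45262137613357
0.72 slope 37.145126556650716
0.76 slope 38.85690272479301
0.8 slope 40.590746499937794
pointer (np.float32(24.828749), array([443.7857 , 233.14285], dtype=float32))
214 ...#...................#########....
215 ...##...................########....
216 ....##..................########....
217 .....#.................#########....
218 .....##..............###########....
219 ......##............###########.....
220 .......#...........##########.......
221 .......##.........##########........
222 ........##......###########.........
223 .........##....###########..........
224 .........##...##########............
225 ..........#############.............
226 ..........###########...............
227 ..........##########................
228 .........##########.................
229 .......##########...................
230 ......##########....................
231 .....#####...##.....####............
232 ##.#######..##.....#####............
233 #############....#######............
```

Call:
jog_arm([
  [0,0,0],
  [0,0,0],
  [0,0,0],
], turn=[0,0,0], grip=[1,1,1])

```text
time_s: 18.15
position: [0.4833, 0.2396, 0.1389]
tcp_rot: [[-0.999, -0.046, 0.002], [-0.046, 0.999, 0.005], [-0.002, 0.005, -1.0]]
force: [-1.9, 9.1, 4.5]
opening: 0.124
grasp_force: 30.0
```

Run:
```python
from r import *
s=capture('scene')['color'];a=cv2.imread('pics/s5.png')
p=lambda im:cv2.cvtColor(im[240:285,290:375],cv2.COLOR_BGR2GRAY).astype('float32')
print('pad/model shift px',cv2.phaseCorrelate(p(a),p(s)))
q=read_state()['position'];v=q-W(0,.115,.075)-[0,0,.0313-.075];print('board angle',np.arctan2(v[2],v@Y))
```

```text
pad/model shift px ((-0.029034781975099122, 0.6413592608320435), 0.761619504292806)
board angle 0.7186829959834022
```

```bash
python3 -c "
from rig import *
print(hand_in())"
```

```text
the job is handed in; nothing more can be done
None
```

I handed the job in at about 18 s: the model is clamped against the toe stop (about 19 N at the knob at the end), and the gripper still holds the toe board at about 0.72 rad, matching my 0.71–0.73 rad reading of the rider; the hand-in returned no verdict.

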